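# Trip the spice box latch with the release pin

### The job

Take the release pin out of its wooden block, poke it straight down through the small hole in the lid of the spice box and gently press the hidden spring latch until the drawer springs open; feel for the latch and do not force it, as more than about 20 N on the box would break it. Then put the pin back fully home in its block and let go, leaving the drawer open and the egg cup, shaker and strainer where they stand.

Things in the scene. Friction and masses are not known exactly. Their poses are not given: they have to be found in the camera images.
- pin_mid (a point): Centre of the release pin's round wooden handle, to grasp here. Handle upright, 18 mm diameter, 60 mm long (30 mm above and below this point); below it a steel shank of 6 mm diameter, 75 mm long. z axis up along the pin. About 50 g. It starts seated in the block, the handle's lower end resting on the block's top.
- pin_tip (a point): Lower end of the pin's steel shank, 105 mm below pin_mid along the pin's axis; z axis up along the pin.
- block_hole0 (a point): Mouth of the pin's home hole, in the middle of the top of a fixed dark wooden block 60 x 60 x 80 mm high; hole 10 mm diameter with a small chamfer, 78 mm deep, straight down. z axis up. With the pin fully home the tip is 75 mm below this point and the handle's end rests on the block.
- box: Spice box fixed on the ledge, wood with an aluminium lid, 150 (its x) x 110 (y) x 90 mm high; origin at the centre of its underside, z up. Drawer with a steel knob in its +x face. It stands left or right, the block on the other side. Any load on it, lid or latch above 20 N breaks it.
- lid_hole (a point): Mouth of the access hole in the lid's upper face: 9 mm diameter, 1 mm chamfer, lid 5 mm thick, 45 mm from the box's centre away from the drawer. z axis up. Straight under it, hidden, is the latch's flat steel pad, 30 x 34 mm, pressed straight down. Its depth is set by a screw and not measured: 27 to 57 mm below this point at rest.
- drawer (a joint): How far the drawer is out, m: 0 shut and latched, 0.060 fully open. The latch's spring takes about 3 N to start, 6 to 8 N at 6 mm, where it lets the drawer go, and 7 to 9 N at its hard stop at 8 mm; pressed on, the load rises sharply. A spring then pushes the drawer out along the box's +x in about 2 s: keep the pin in while it starts to move.
- eggcup: White ceramic egg cup, 50 mm wide, 60 mm high, loose; origin at the centre of its underside. Bystander.
- shaker: Plastic spice shaker with a white turning lid, 48 mm wide, 94 mm high, loose; origin at the centre of its underside. Bystander.
- strainer: Aluminium tea strainer, bowl 64 mm wide and 24 mm high with a flat handle that reaches to 119 mm from the bowl's centre along its y; loose; origin under the bowl's centre. Bystander.
Mind the look-alikes: they are no part of the job. Leave any red look-alike of the part that bears pin_mid alone. Of the things that look like the box, the larger one is meant.

How it is judged:
On the way, in this order (a step that is already met when the one before it is completed fails the run):
1. the pin's tip is through the hole in the lid, the drawer still shut (z of pin_tip in the frame of lid_hole below -0.012 m and horizontal distance between pin_tip and lid_hole below 0.008 m and value of joint drawer below 0.004 m), for 0.1 s.
2. the drawer springs out while the pin is in the hole (z of pin_tip in the frame of lid_hole below -0.025 m and horizontal distance between pin_tip and lid_hole below 0.01 m and value of joint drawer above 0.01 m).
At the end, for the whole second after the job is handed in: The drawer stands at least 45 mm out; the pin stands upright (within 0.1 rad) in its block's hole, home to within 6 mm, and released (value of joint drawer above 0.045 m and z of pin_tip in the frame of block_hole0 below -0.069 m and horizontal distance between pin_tip and block_hole0 below 0.008 m and angle between pin_mid's own z axis and vertical below 0.1 rad); the robot touches nothing.
It fails at once if anything loads the spice box, its lid or latch with more than 20 N (contact force between anything else and box above 20 N).
It fails at once if the egg cup is moved more than 15 mm or tipped (distance of eggcup from where it was at the start of the episode above 0.015 m or angle between eggcup's own z axis and vertical above 0.3 rad).
It fails at once if the shaker is moved more than 15 mm or tipped (distance of shaker from where it was at the start of the episode above 0.015 m or angle between shaker's own z axis and vertical above 0.3 rad).
It fails at once if the strainer is moved more than 15 mm or tipped (distance of strainer from where it was at the start of the episode above 0.015 m or angle between strainer's own z axis and vertical above 0.3 rad).
It also fails if it takes over 64 s, if anything falls off the work surface, if the arm or the gripper's body presses on something with over 40 N, if the wrist force passes 120 N, or if a joint passes its speed limit or range.

### The arm

A 7-joint arm with a two-finger parallel gripper is mounted at the origin on the work surface. World frame = base frame: x ahead of the robot, y to its left, z up, the work surface at z = 0. Lengths are in m, angles in rad, forces in N, time in s.
With the tool pointing down it reaches from about 0.425 to 0.925 m from the base axis. Payload 6.8 kg.
Tool frame: the origin (TCP) lies on the centre line of the jaws, within the pads' length; the fingertips stand 19 mm ahead of it and the grasp point (between the pads) is the TCP (r.tip_extent is the y of the fingertips in the tool frame, in m); y points along the fingers, z is the direction in which the jaws open and shut, and the axes are right-handed (so a half turn about y gives the same grasp; the last joint's range is limited). The gripper opens to 85 mm and grips with 20 to 120 N. Pads are 22 mm wide; open, the fingers measure 114 mm over their backs; the gripper's body (76 mm by 85 mm) begins 54 mm behind the grasp point. The pads swing forward as they close: fully open they stand 13 mm farther back than shut.
Start: joints at [1.129, 0.477, 0.022, 1.555, -0.011, 1.109, -0.083], TCP at [0.221, -0.638, 0.25] pointing down, gripper open.
Joint ranges: [-2.96, 2.96], [-0.34, 2.1], [-1.41, 1.46], [0.24, 2.44], [-1.37, 4.51], [0.17, 1.92], [-2.96, 2.96]. Speed limits (rad/s): [2.39, 2.39, 3.14, 3.14, 3.14, 3.14, 3.14].

### API

Orientations are given as a rotation vector (axis times angle).
In Python, from bench import r gives the robot as it stands. The module is installed in compiled form; this text tells all that it offers.
- The arm moves only by the tool jog_arm, never from a script. Its argument "motion" is a list of rows, each a list of 3 entries, a list of its own where there are three numbers: the opening, from 0 (shut) to 1 (fully open), then the shift along the tool's x, y, z in m, then the turn, a rotation vector about the tool's x, y, z in degrees. A call has 1 to 10 rows; each row shifts and turns the commanded pose from where the row before left it, along the tool's axes as they then stand; what a row does not reach is not made up. A row lasts 1/12 s, in which the tool goes at most 41.7 mm and 7.16 degrees, less where a joint would pass 70% of its speed; a pose out of reach is approached as far as the arm can. A call with a gripper value outside its range is refused whole. The fingers move at their own pace and stop on an object; "force" is the grip in N (left out, the last holds). Time passes only in rows, so rows that do not move let the fingers close. It gives the time, the measured TCP pose, the force and the opening at its end, in the units of the state.
- r.get_obs(): the state, without advancing time (a new reading comes with each control period).
- r.grab_frame(name): name is "scene" or "top" or "wrist"; returns a dict with "image" (480x640x3 uint8, red, green, blue), "range_z" (480x640 float32, m along the optical axis (not along the pixel's ray), 0 where there is no reading), "fx", "fy", "cx", "cy" (pixels), "k1" (the pictures are not rectified: a ray, as slopes to the right and down, at radius r is drawn at 1 + k1 r^2 times it, then the intrinsics apply), "xyz" and "orientation" of the camera in the world. Camera axes: x right, y down, z forward; pixel columns grow to the right and rows downward; lengths in m; the calibration is good to about 2 mm. A picture is of the moment at which its call begins.
- r.hand_in(): hands the job in, once; it reports no verdict.
The state is a dict: "clock": time; "joints": joint angles; "qvel": joint speeds; "tau": joint torques, N m; "tcp_pos": TCP position; "orientation": TCP orientation; "contact_force": force on the tool from outside, world axes, zero at the start; "moment": the same for the moment, N m; "grip_width": finger opening in m.
Only numpy, scipy, OpenCV 4.12 (cv2) and the standard library are available. Lean on these libraries where they do the work, as an engineer would, in place of code of your own. Each camera call takes 0.05 s, during which the arm holds its last target.

## Working session

There is one attempt and no reset: what is moved stays moved. The work goes in short steps, Python scripts to look and compute and a tool call to move; the robot and the scene stay as the last step left them, time stands still between calls to the robot, and variables do not carry over. Pictures are saved under pics/ and viewed, and the job is handed in when it is done.

Besides the shell and the picture viewer there is one more tool, called after "Emit:" as name([rows], argument=value, ...), one row to a line, values as JSON. jog_arm: Moves the arm, as the interface text tells. Its arguments: {"type":"object","properties":{"motion":{"type":"array","items":{"type":"array"}},"force":{"type":"number"}},"required":["motion"]}

```bash
mkdir -p pics
cat > h.py <<'E'
import numpy as np, cv2
from bench import r
from scipy.spatial.transform import Rotation as R
def grab(n,tag):
    f=r.grab_frame(n); cv2.imwrite(f'pics/{tag}.png',f['image'][:,:,::-1]); 
    np.savez(f'pics/{tag}.npz',**{k:np.asarray(v) for k,v in f.items()}); return f
def load(tag): return dict(np.load(f'pics/{tag}.npz'))
def Rc(f):
    o=np.asarray(f['orientation']); return R.from_rotvec(o).as_matrix() if o.size==3 else o
def ray(f,u,v):
    K=np.array([[f['fx'],0,f['cx']],[0,f['fy'],f['cy']],[0,0,1.]])
    p=np.array([(u-f['cx'])/f['fx'],(v-f['cy'])/f['fy']],float); q=p.copy()
    for _ in range(20): q=p/(1+f['k1']*(q@q))
    return np.array([q[0],q[1],1.])
def P(f,u,v,z=None):
    d=Rc(f)@ray(f,u,v); c=np.asarray(f['xyz'])
    if z is None: return c+d*f['range_z'][int(round(v)),int(round(u))]
    return c+d*(z-c[2])/d[2]
def crop(tag,u0,v0,u1,v1,s,out):
    im=cv2.imread(f'pics/{tag}.png')[v0:v1,u0:u1]; cv2.imwrite(f'pics/{out}.png',cv2.resize(im,None,fx=s,fy=s,interpolation=cv2.INTER_CUBIC))
E
python3 - <<'E'
from h import *
np.set_printoptions(precision=4,suppress=True)
for n in ('scene','top','wrist'):
    f=grab(n,n+'0'); print(n,f['xyz'],f['orientation'],f['fx'],f['cx'],f['cy'],f['k1'])
print(r.get_obs())
E
```

```text
scene [ 1.093  -0.8017  0.7537] [-2.1077 -0.5528  0.3207] 623.4240367977078 318.9334862382185 239.20146556091768 0.02936747080593643
top [0.4481 0.053  1.1508] [-2.1805  2.119  -0.177 ] 623.0571047133844 321.3388040027702 244.16078560335382 -0.004034455417128137
wrist [ 0.2834 -0.6156  0.3727] [ 2.3793 -1.6949 -0.2247] 353.6528803891827 323.08810827417415 235.73008096008826 -0.01840053929699108
{'clock': 0.15, 'joints': array([ 1.1289,  0.4776,  0.0224,  1.5562, -0.0115,  1.1093, -0.0831]), 'qvel': array([-0.0015, -0.0015, -0.0002, -0.0026,  0.0013,  0.0006, -0.0013]), 'tau': array([  0.003 , -59.6927,   1.6103, -28.1492,   0.0127,   0.0066,
        -0.    ]), 'tcp_pos': array([ 0.221 , -0.6373,  0.2495]), 'orientation': array([-0.3441,  2.0421, -2.0392]), 'contact_force': array([-0.0563, -0.4586, -0.6435]), 'moment': array([-0.0285, -0.0154,  0.014 ]), 'grip_width': 0.08558802454745229}
```

View pics/scene0.png

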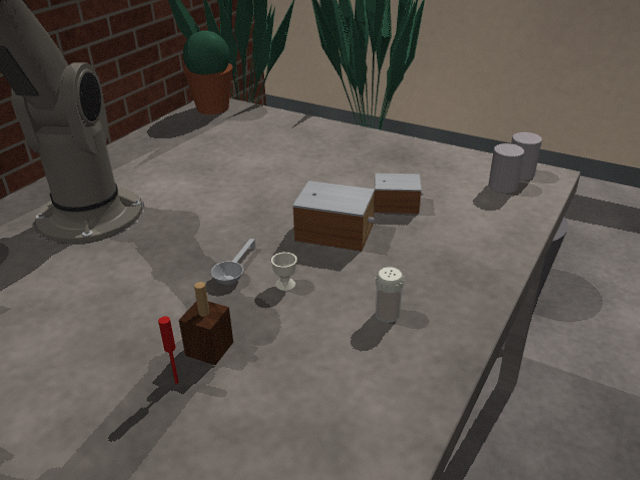

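View pics/top0.png

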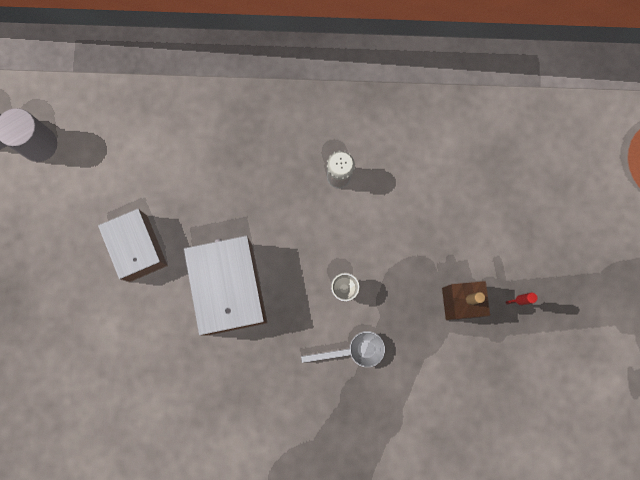

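View pics/wrist0.png

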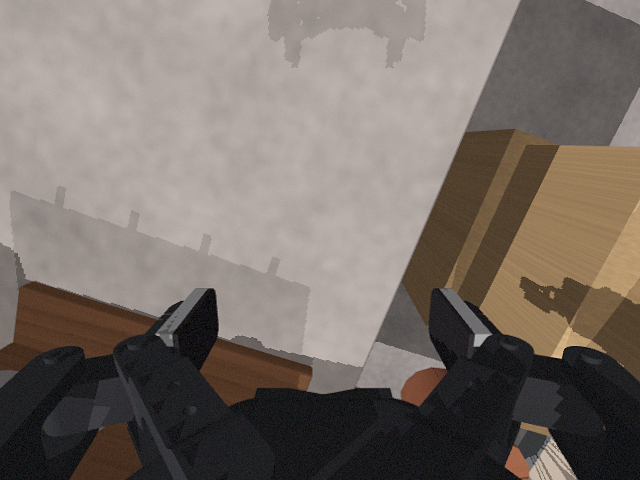

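The top view shows the block and pin at about (470,300), with the pin's handle top at about (480,297). The red look-alike is at (531,298), and the large box's lid hole is at (228,310). I'll crop in and measure.

Run:
```python
from h import *
crop('top0',430,270,550,330,6,'c1'); crop('top0',170,220,290,345,5,'c2'); crop('scene0',145,270,245,390,5,'c3'); crop('scene0',285,170,385,250,7,'c4')
```

```text
(no output)
```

View pics/c1.png

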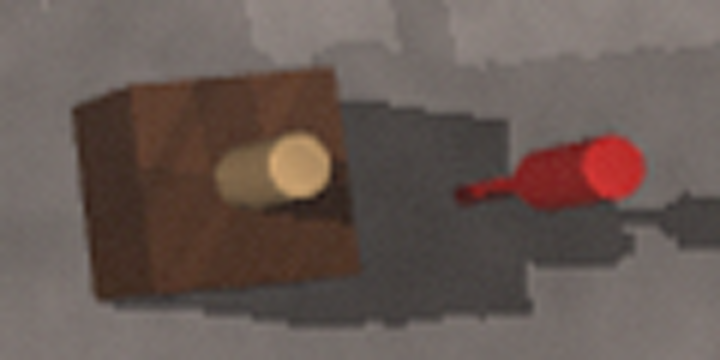

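View pics/c2.png

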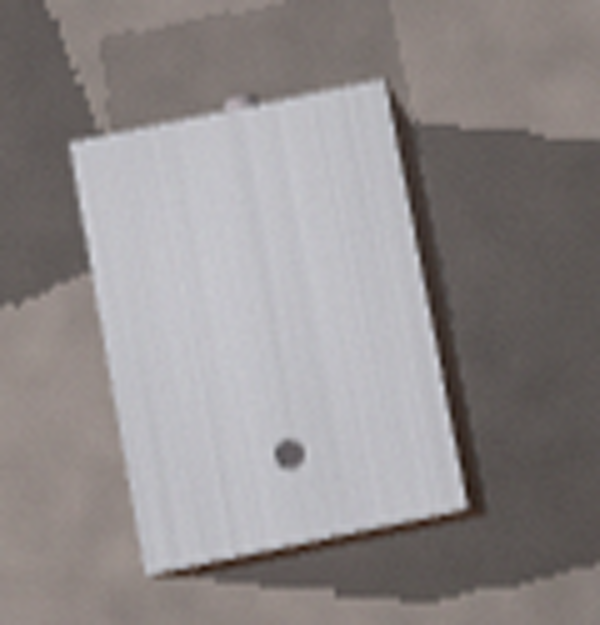

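View pics/c3.png

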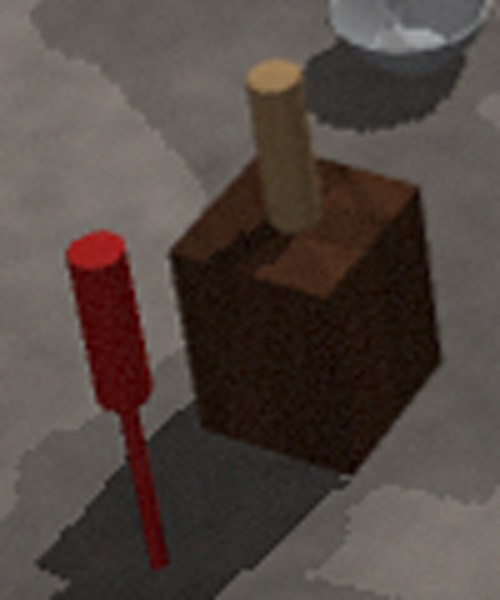

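View pics/c4.png

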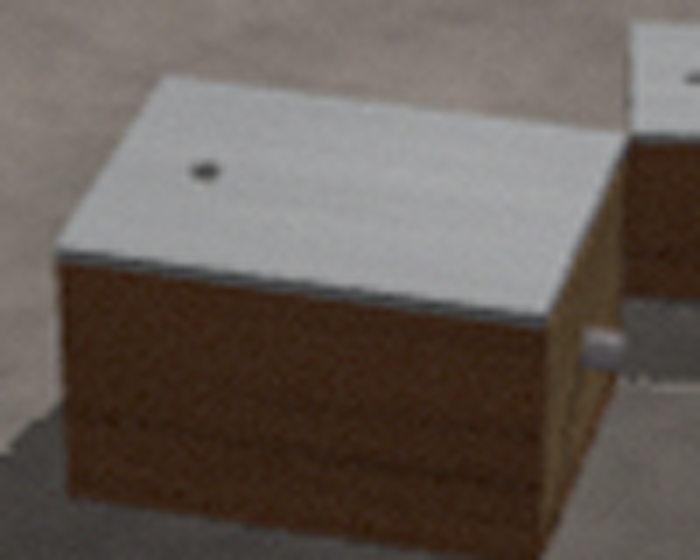

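The crops give handle top (299,165)/6, block top corners (130,88), (332,68), (358,272) and (155,293) in c1. In c2, the lid hole is at (290,453) and the lid corners are at (72,143), (385,80), (468,510) and (150,575).

Run:
```python
from h import *
np.set_printoptions(precision=4,suppress=True)
t=load('top0'); s=load('scene0')
def c(b,k,x,y): return b[0]+(x+.5)/k-.5, b[1]+(y+.5)/k-.5
C1=lambda x,y:c((430,270),6,x,y); C2=lambda x,y:c((170,220),5,x,y); C3=lambda x,y:c((145,270),5,x,y); C4=lambda x,y:c((285,170),7,x,y)
print('handle top T d',P(t,*C1(299,165)),'z.14',P(t,*C1(299,165),.14))
print('handle top S d',P(s,*C3(275,76)),'z.14',P(s,*C3(275,76),.14))
b=[P(t,*C1(*q),.08) for q in [(130,88),(332,68),(358,272),(155,293)]]; print('block',np.array(b),np.mean(b,0),[np.linalg.norm(b[i]-b[i-1]) for i in range(4)])
print('blk depth',P(t,*C1(180,250)),P(t,*C1(170,110)))
l=[P(t,*C2(*q),.09) for q in [(72,143),(385,80),(468,510),(150,575)]]; print('lid',np.array(l),np.mean(l,0),[np.linalg.norm(l[i]-l[i-1]) for i in range(4)])
m=np.mean(l,0);d=(l[0]+l[1]-l[2]-l[3]);d/=np.linalg.norm(d);print('box x',d,np.degrees(np.arctan2(d[1],d[0])),'hole pred',m-.045*d)
print('lid depth',P(t,*C2(200,300)),P(t,*C2(350,500)))
print('hole T',P(t,*C2(290,453),.09),P(t,*C2(290,453)),'S',P(s,*C4(205,171),.09))
for n,q in dict(red_top=(612,166),).items(): print(n,P(t,*C1(*q)))
print('red S',P(s,*C3(97,250)),P(s,*C3(158,565),0))
for n,q,z in (('egg',(345,287),.06),('shaker',(340,162),.094),('str',(368,349),.024),('strh',(302,359),.02),('smallbox',(131,245),.06)): print(n,P(t,*q,z),P(t,*q))
print('table',P(t,400,150))
o=r.get_obs();M=R.from_rotvec(o['orientation']).as_matrix();print('tool cols',M)
```

```text
handle top T d [ 0.5219 -0.2196  0.1374] z.14 [ 0.5217 -0.2189  0.14  ]
handle top S d [ 0.5209 -0.2172  0.1381] z.14 [ 0.5226 -0.2189  0.14  ]
block [[ 0.5469 -0.1864  0.08  ]
 [ 0.5543 -0.2449  0.08  ]
 [ 0.496  -0.2517  0.08  ]
 [ 0.4884 -0.1934  0.08  ]] [ 0.5214 -0.2191  0.08  ] [np.float64(0.05889713290216118), np.float64(0.05897905381615037), np.float64(0.05874992138324427), np.float64(0.058831585133165956)]
blk depth [ 0.5007 -0.2001  0.0822] [ 0.5407 -0.1976  0.0814]
lid [[0.5946 0.2752 0.09  ]
 [0.6197 0.1691 0.09  ]
 [0.4736 0.1345 0.09  ]
 [0.4489 0.2403 0.09  ]] [0.5342 0.2048 0.09  ] [np.float64(0.1498320267609053), np.float64(0.1090384046657966), np.float64(0.1501873033360505), np.float64(0.10863091816233812)]
box x [0.9728 0.2318 0.    ] 13.401331444805509 hole pred [0.4905 0.1944 0.09  ]
lid depth [0.5417 0.228  0.0933] [0.4758 0.1744 0.0899]
hole T [0.491  0.1954 0.09  ] [0.493  0.2018 0.0422] S [0.4908 0.1952 0.09  ]
red_top [ 0.5243 -0.3063  0.1345]
red S [ 0.5242 -0.306   0.1342] [ 0.5235 -0.3068  0.    ]
egg [ 0.5385 -0.0039  0.06  ] [ 0.5418 -0.006   0.0204]
shaker [0.7545 0.0114 0.094 ] [0.7542 0.0114 0.0951]
str [ 0.4318 -0.0493  0.024 ] [ 0.4316 -0.051   0.0057]
strh [0.411 0.068 0.02 ] [0.4111 0.0679 0.0249]
smallbox [0.6017 0.3749 0.06  ] [0.6016 0.3747 0.0607]
table [ 0.8081 -0.1063  0.0036]
tool cols [[-0.9448 -0.0006  0.3277]
 [-0.3277  0.0013 -0.9448]
 [ 0.0001 -1.     -0.0014]]
```

Both cameras agree: pin axis at (0.522,-0.219), handle top at 0.14, lid hole at (0.491,0.195). The block measures 59 mm against 60 and the lid 150x109 against 150x110, and the hole lies where the 45 mm offset predicts. I'll move above the pin.

```bash
cat >> h.py <<'E'
def d(*p):
    o=r.get_obs();M=R.from_rotvec(o['orientation']).as_matrix()
    print('tcp',o['tcp_pos'].round(4),'tool delta mm',(M.T@(np.array(p)-o['tcp_pos'])*1000).round(1),'tilt y',M[:,1].round(4),'z',M[:,2].round(4),'F',o['contact_force'].round(2),'w',round(o['grip_width'],4),'t',o['clock'])
E
python3 -c "
from h import *
d(0.522,-.219,.22)"
```

```text
tcp [ 0.221  -0.6373  0.2495] tool delta mm [-421.4   29.9 -296.6] tilt y [-6.0e-04  1.3e-03 -1.0e+00] z [ 0.3277 -0.9448 -0.0014] F [-0.06 -0.46 -0.64] w 0.0856 t 0.15
```

Emit:
jog_arm([
  [0.8,[-0.028,0,-0.02],[0,0,0]],
  [0.8,[-0.028,0,-0.02],[0,0,0]],
  [0.8,[-0.028,0,-0.02],[0,0,0]],
  [0.8,[-0.028,0,-0.02],[0,0,0]],
  [0.8,[-0.028,0,-0.02],[0,0,0]],
  [0.8,[-0.028,0,-0.02],[0,0,0]],
  [0.8,[-0.028,0,-0.02],[0,0,0]],
  [0.8,[-0.028,0,-0.02],[0,0,0]],
  [0.8,[-0.028,0,-0.02],[0,0,0]],
  [0.8,[-0.028,0,-0.02],[0,0,0]],
])

```text
clock: 0.98
tcp_pos: [0.4207, -0.3555, 0.2502]
orientation: [-0.344, 2.041, -2.041]
contact_force: [0.5, -0.1, 0.9]
grip_width: 0.0682
```

Emit:
jog_arm([
  [0.7,[-0.028,0,-0.02],[0,0,0]],
  [0.7,[-0.028,0,-0.02],[0,0,0]],
  [0.7,[-0.028,0,-0.02],[0,0,0]],
  [0.7,[-0.028,0.01,-0.02],[0,0,0]],
  [0.7,[-0.015,0.02,-0.01],[0,0,0]],
  [0.7,[0,0,0],[0,0,0]],
  [0.7,[0,0,0],[0,0,0]],
])

```text
clock: 1.57
tcp_pos: [0.5104, -0.2291, 0.2191]
orientation: [-0.349, 2.041, -2.038]
contact_force: [-0.7, -0.9, 1.0]
grip_width: 0.0596
```

```bash
python3 -c "
from h import *
d(0.522,-.219,.11); f=grab('wrist','w1'); grab('scene','s1')"
```

```text
tcp [ 0.5104 -0.2291  0.2191] tool delta mm [-14.6 109.1  -5.5] tilt y [-0.0026  0.0011 -1.    ] z [ 0.3302 -0.9439 -0.0019] F [-0.69 -0.95  1.02] w 0.0596 t 1.5667
```

View pics/w1.png

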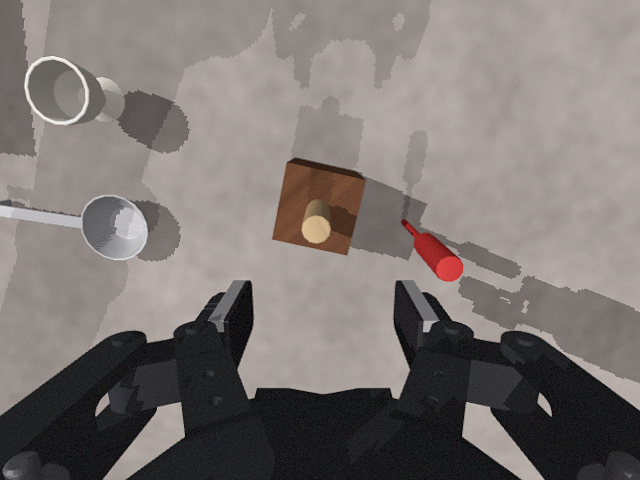

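The wrist view shows the pin's handle top at (316,230) on the block, and the red look-alike's top at (450,265), beyond the right finger's path. I'll cross-check the pin's position from this camera.

```bash
python3 -c "
from h import *
f=load('w1');print(P(f,316,229.5,.14),P(f,450,265,.1345))
b=[P(f,*q,.08) for q in ((290,165),(365,180),(348,255),(273,239))];print(np.mean(b,0))
d(0.522,-.219,.11)"
```

```text
[ 0.52354391 -0.21958634  0.14      ] [ 0.52815835 -0.30618628  0.1345    ]
[ 0.52336185 -0.22067088  0.08      ]
tcp [ 0.5101 -0.2317  0.2205] tool delta mm [-15.5 110.5  -8.2] tilt y [-5.e-04 -7.e-04 -1.e+00] z [ 3.262e-01 -9.453e-01  5.000e-04] F [ 0.03 -0.9   0.22] w 0.06 t 1.6667
```

Emit:
jog_arm([
  [0.7,[-0.0155,0,-0.008],[0,0,0]],
  [0.7,[0,0.02,0],[0,0,0]],
  [0.7,[0,0.02,0],[0,0,0]],
  [0.7,[0,0.02,0],[0,0,0]],
  [0.7,[0,0.02,0],[0,0,0]],
  [0.7,[0,0.015,0],[0,0,0]],
  [0.7,[0,0.01,0],[0,0,0]],
  [0.7,[0,0.005,0],[0,0,0]],
  [0.7,[0,0,0],[0,0,0]],
  [0.7,[0,0,0],[0,0,0]],
])

```text
clock: 2.5
tcp_pos: [0.523, -0.2185, 0.111]
orientation: [-0.342, 2.04, -2.041]
contact_force: [0.5, -0.4, 0.8]
grip_width: 0.0599
```

```bash
python3 -c "
from h import *
d(0.522,-.219,.11); f=grab('wrist','w2')"
```

```text
tcp [ 0.523  -0.2185  0.111 ] tool delta mm [1.1 1.  0.1] tilt y [ 9.e-04 -6.e-04 -1.e+00] z [ 3.268e-01 -9.451e-01  8.000e-04] F [ 0.53 -0.41  0.78] w 0.0599 t 2.5
```

View pics/w2.png

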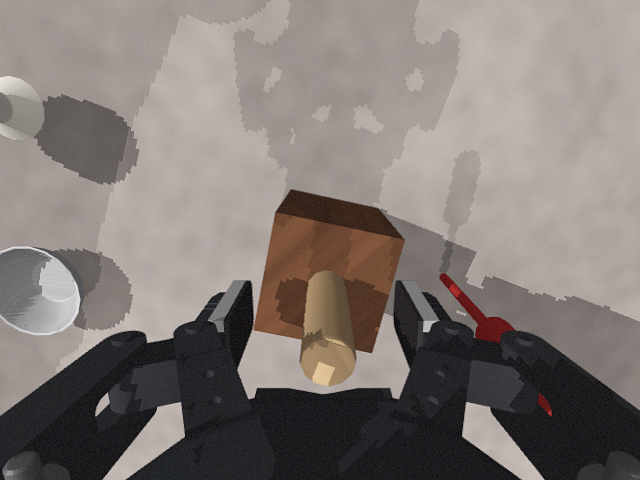

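The handle is centred between the pads and the red one is clear. Closing.

Emit:
jog_arm([
  [0,[0,0,0],[0,0,0]],
  [0,[0,0,0],[0,0,0]],
  [0,[0,0,0],[0,0,0]],
  [0,[0,0,0],[0,0,0]],
  [0,[0,0,0],[0,0,0]],
  [0,[0,0,0],[0,0,0]],
  [0,[0,0,0],[0,0,0]],
  [0,[0,0,0],[0,0,0]],
], force=60)

```text
clock: 3.22
tcp_pos: [0.5231, -0.2179, 0.1109]
orientation: [-0.343, 2.04, -2.041]
contact_force: [-1.7, 0.1, 4.8]
grip_width: 0.0163
```

```bash
python3 -c "
from h import *
d(0.522,-.219,.11); f=grab('wrist','w3')"
```

```text
tcp [ 0.5231 -0.2179  0.1109] tool delta mm [1.4 0.9 0.7] tilt y [ 8.e-04 -3.e-04 -1.e+00] z [ 3.276e-01 -9.448e-01  5.000e-04] F [-1.69  0.1   4.83] w 0.0163 t 3.2167
```

View pics/w3.png

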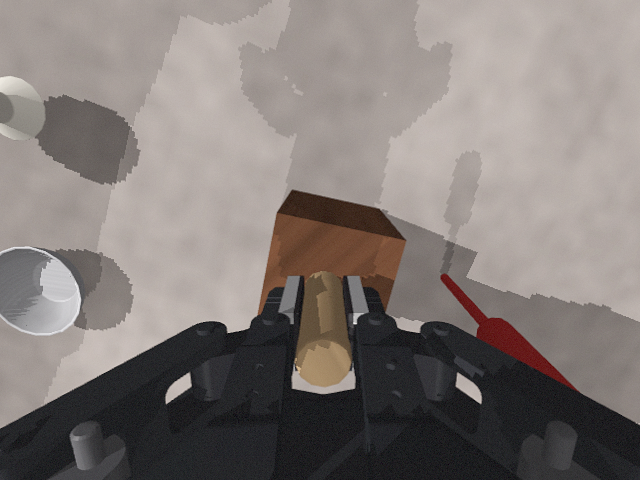

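The pin is gripped; the measured width is 16.3 mm against 18 nominal. The home TCP is (0.523,-0.218,0.111). Lifting straight up.

Emit:
jog_arm([
  [0,[0,-0.005,0],[0,0,0]],
  [0,[0,-0.01,0],[0,0,0]],
  [0,[0,-0.015,0],[0,0,0]],
  [0,[0,-0.02,0],[0,0,0]],
  [0,[0,-0.02,0],[0,0,0]],
  [0,[0,-0.02,0],[0,0,0]],
  [0,[0,-0.02,0],[0,0,0]],
  [0,[0,-0.02,0],[0,0,0]],
  [0,[0,0,0],[0,0,0]],
  [0,[0,0,0],[0,0,0]],
])

```text
clock: 4.1
tcp_pos: [0.5231, -0.2178, 0.2417]
orientation: [-0.342, 2.039, -2.041]
contact_force: [-0.3, -1.4, -1.4]
grip_width: 0.0167
```

```bash
python3 -c "
from h import *
d(0.4910,.1953,.24); f=grab('wrist','w4'); grab('scene','s4');grab('top','t4')
crop('s4',140,180,260,370,4,'s4c')"
```

```text
tcp [ 0.5231 -0.2178  0.2417] tool delta mm [-105.     1.4 -400.8] tilt y [ 2.2e-03 -7.0e-04 -1.0e+00] z [ 0.3277 -0.9448  0.0013] F [-0.25 -1.39 -1.39] w 0.0167 t 4.1
```

View pics/w4.png

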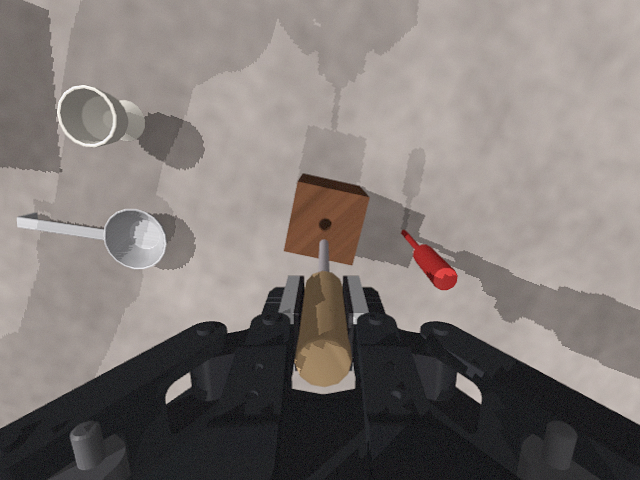

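View pics/s4c.png

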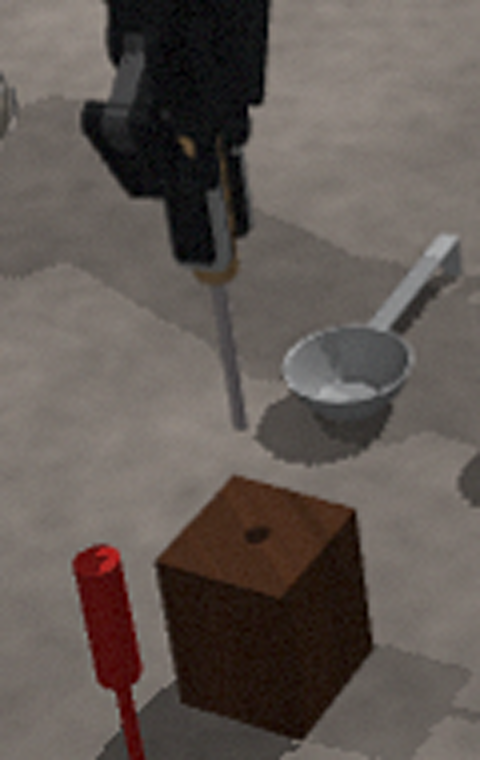

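The pin came out hanging straight. The tip is at crop (238,430) in the scene view and (324,242) in the wrist view. The block hole is at crop (258,534) and wrist (325,224). Next I'll work out the tip's offset from the TCP and the hole position.

```bash
python3 -c "
from h import *
np.set_printoptions(precision=4,suppress=True)
s=load('s4');w=load('w4')
c=lambda x,y:(140+(x+.5)/4-.5,180+(y+.5)/4-.5)
zt=.2417-.105+.0009
print('tip S',P(s,*c(238,427),zt),P(s,*c(238,427)),'W',P(w,324,243,zt),P(w,324,243))
print('hole S',P(s,*c(258,534),.08),'W',P(w,325,224,.08))
crop('t4',380,200,560,340,4,'t4c'); crop('w4',280,200,370,290,7,'w4c')
"
```

```text
tip S [ 0.5223 -0.2202  0.1376] [ 0.5209 -0.2188  0.1361] W [ 0.5237 -0.218   0.1376] [ 0.5263 -0.2171  0.1473]
hole S [ 0.5221 -0.2183  0.08  ] W [ 0.5238 -0.2191  0.08  ]
```

View pics/t4c.png

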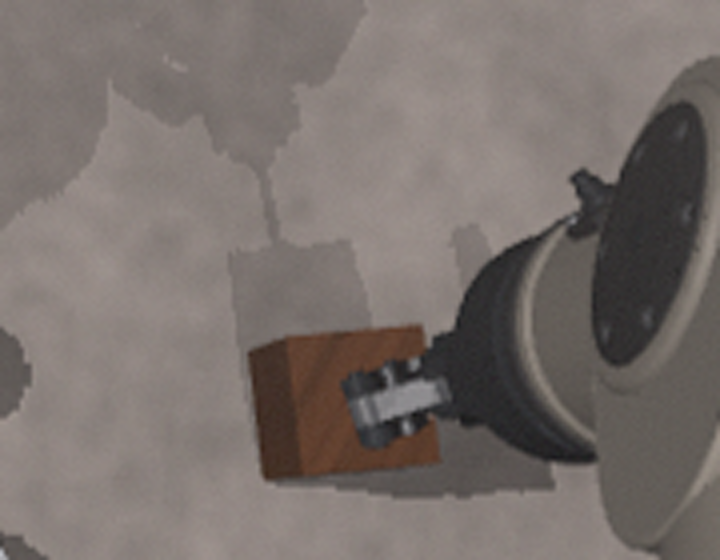

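View pics/w4c.png

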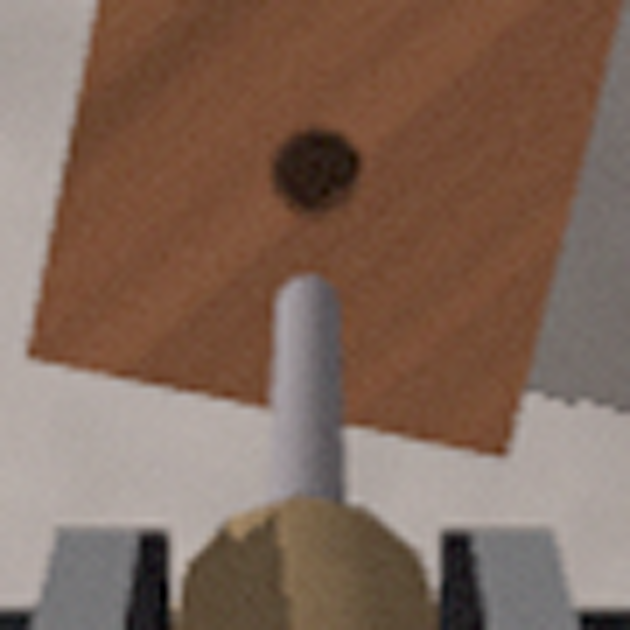

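The tip sits under the TCP to within about 1 mm. Moving over the lid hole.

Emit:
jog_arm([
  [0,[-0.004,0,-0.015],[0,0,0]],
  [0,[-0.0075,0,-0.0286],[0,0,0]],
  [0,[-0.0075,0,-0.0286],[0,0,0]],
  [0,[-0.0075,0,-0.0286],[0,0,0]],
  [0,[-0.0075,0,-0.0286],[0,0,0]],
  [0,[-0.0075,0,-0.0286],[0,0,0]],
  [0,[-0.0075,0,-0.0286],[0,0,0]],
  [0,[-0.0075,0,-0.0286],[0,0,0]],
  [0,[-0.0075,0,-0.0286],[0,0,0]],
  [0,[-0.0075,0,-0.0286],[0,0,0]],
])

```text
clock: 5.08
tcp_pos: [0.4999, 0.0642, 0.2392]
orientation: [-0.346, 2.042, -2.041]
contact_force: [1.5, 0.1, -0.1]
grip_width: 0.0165
```

Emit:
jog_arm([
  [0,[-0.0075,0,-0.0286],[0,0,0]],
  [0,[-0.0075,0,-0.0286],[0,0,0]],
  [0,[-0.0075,0,-0.0286],[0,0,0]],
  [0,[-0.0075,0,-0.0286],[0,0,0]],
  [0,[-0.0035,0,-0.014],[0,0,0]],
  [0,[0,0,0],[0,0,0]],
  [0,[0,0,0],[0,0,0]],
  [0,[0,0,0],[0,0,0]],
])

```text
clock: 5.75
tcp_pos: [0.4904, 0.1939, 0.2394]
orientation: [-0.345, 2.041, -2.043]
contact_force: [0.2, 0.1, -0.5]
grip_width: 0.0166
```

```bash
python3 -c "
from h import *
d(0.4910,.1953,.21)"
```

```text
tcp [0.4904 0.1939 0.2394] tool delta mm [-1.1 29.4 -1.2] tilt y [-0.0016 -0.0014 -1.    ] z [ 3.266e-01 -9.452e-01  8.000e-04] F [ 0.16  0.07 -0.46] w 0.0166 t 5.75
```

Emit:
jog_arm([
  [0,[-0.001,0.01,-0.001],[0,0,0]],
  [0,[0,0.013,0],[0,0,0]],
  [0,[0,0.006,0],[0,0,0]],
  [0,[0,0,0],[0,0,0]],
  [0,[0,0,0],[0,0,0]],
  [0,[0,0,0],[0,0,0]],
])

```text
clock: 6.25
tcp_pos: [0.4915, 0.1964, 0.2116]
orientation: [-0.343, 2.041, -2.041]
contact_force: [-0.1, -0.7, -0.8]
grip_width: 0.0169
```

```bash
python3 -c "
from h import *
d(0.4910,.1953,.21); grab('wrist','w5'); grab('scene','s5');grab('top','t5')
d(0.4910,.1953,.21)
crop('s5',280,120,380,240,5,'s5c');crop('w5',240,170,400,290,5,'w5c')"
```

```text
tcp [0.4915 0.1964 0.2116] tool delta mm [0.9 1.6 0.8] tilt y [ 4.e-04  1.e-04 -1.e+00] z [ 0.327 -0.945 -0.   ] F [-0.13 -0.73 -0.8 ] w 0.0169 t 6.25
tcp [0.4916 0.1967 0.2118] tool delta mm [1.  1.8 1.1] tilt y [ 1.e-03  4.e-04 -1.e+00] z [ 0.3275 -0.9448 -0.    ] F [1.1  0.58 0.07] w 0.0166 t 6.4
```

View pics/w5c.png

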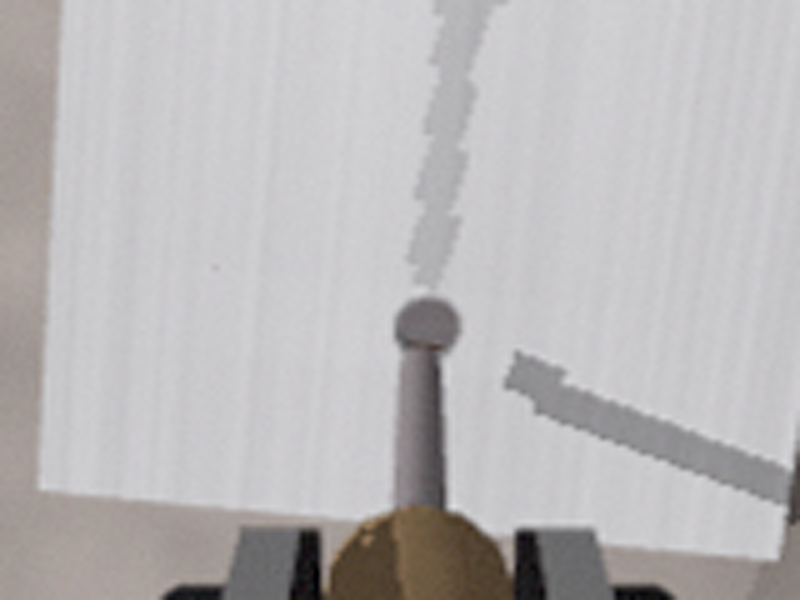

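View pics/s5c.png

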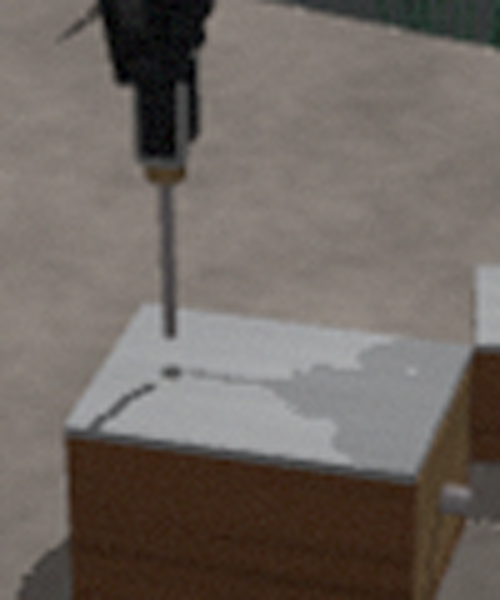

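View pics/t5.png

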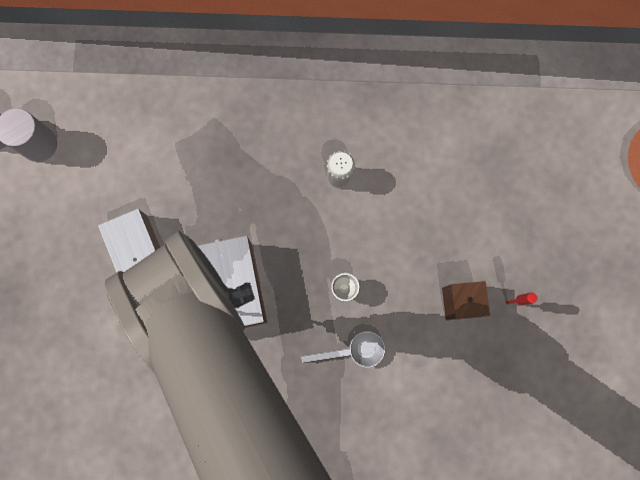

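The wrist crop shows the tip at about (421,346), just short of the hole at (427,325). The scene crop shows the tip at (170,336) and the hole at (172,373). Computing the relative offset from each camera.

```bash
python3 -c "
from h import *
np.set_printoptions(precision=4,suppress=True)
s=load('s5');w=load('w5')
S=lambda x,y:(280+(x+.5)/5-.5,120+(y+.5)/5-.5)
W=lambda x,y:(240+(x+.5)/5-.5,170+(y+.5)/5-.5)
# tip pts: near rim bottom centre approx
zt=.2118-.105+.0009
a=P(s,*S(170,334),zt);b=P(s,*S(172,373),.09);print('S',a,b,b-a)
a=P(w,*W(421,349),zt);b=P(w,*W(427,325),.09);print('W',a,b,b-a)
o=r.get_obs();M=R.from_rotvec(o['orientation']).as_matrix();print((M.T@(b-a))*1000)
# pin shaft axis in the views
for z,p in ((zt+.05,(166,200)),): print(P(s,*S(*p),zt+.06))
"
```

```text
S [0.4899 0.1965 0.1077] [0.4915 0.1946 0.09  ] [ 0.0016 -0.0019 -0.0177]
W [0.4943 0.1971 0.1077] [0.4933 0.1958 0.09  ] [-0.001  -0.0013 -0.0177]
[ 1.3751 17.6985  0.8943]
[0.4864 0.202  0.1677]
```

Emit:
jog_arm([
  [0,[0.0003,0.003,0.0013],[0,0,0]],
  [0,[0,0.004,0],[0,0,0]],
  [0,[0,0.004,0],[0,0,0]],
  [0,[0,0,0],[0,0,0]],
  [0,[0,0,0],[0,0,0]],
  [0,[0,0,0],[0,0,0]],
])

```text
clock: 6.9
tcp_pos: [0.4913, 0.1953, 0.2002]
orientation: [-0.344, 2.04, -2.041]
contact_force: [-0.9, -0.8, 0.0]
grip_width: 0.0168
```

```bash
python3 -c "
from h import *
d(0.4910,.1953,.21); grab('wrist','w6'); grab('scene','s6')
d(0.4910,.1953,.21)
crop('s6',290,160,350,220,10,'s6c');crop('w6',285,205,365,265,10,'w6c')"
```

```text
tcp [0.4913 0.1953 0.2002] tool delta mm [ 0.3 -9.8 -0.1] tilt y [-2.e-04 -0.e+00 -1.e+00] z [ 0.3278 -0.9448 -0.    ] F [-0.94 -0.76  0.04] w 0.0168 t 6.9
tcp [0.4915 0.1953 0.2004] tool delta mm [ 0.4 -9.6 -0.1] tilt y [ 2.e-04  1.e-04 -1.e+00] z [ 0.3277 -0.9448 -0.    ] F [ 0.09  0.36 -0.89] w 0.0168 t 7.0
```

View pics/w6c.png

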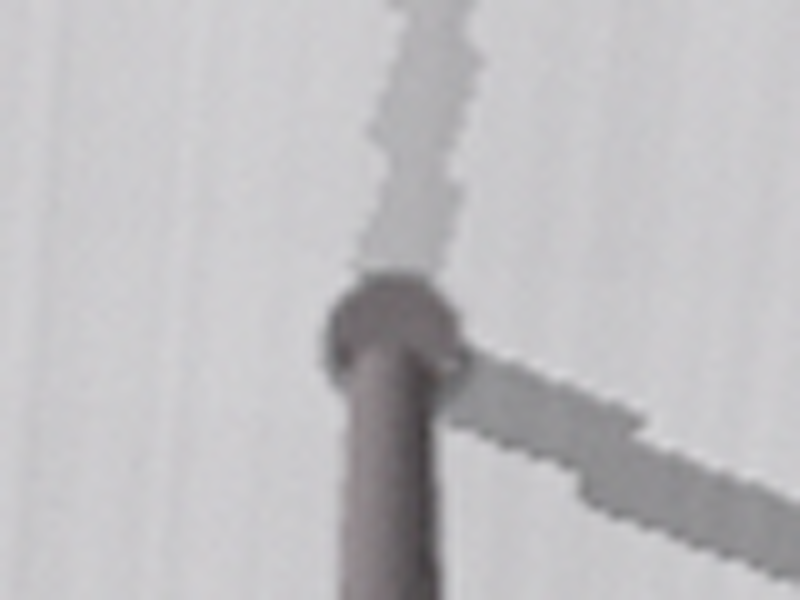

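View pics/s6c.png

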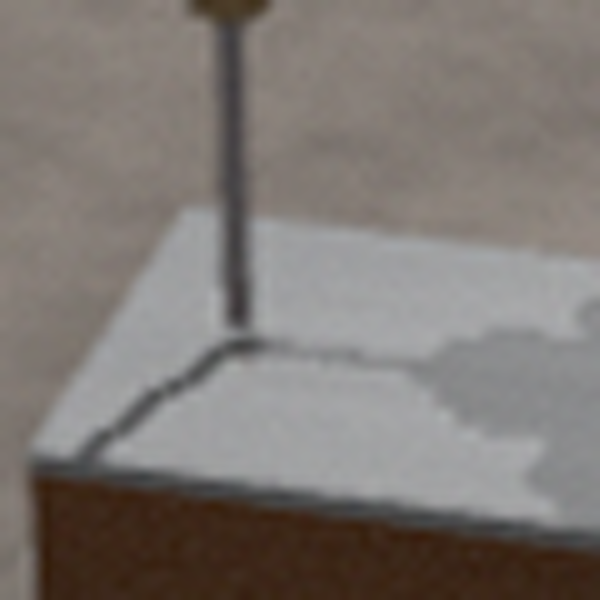

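```bash
python3 -c "
from h import *
np.set_printoptions(precision=4,suppress=True)
s=load('s6');w=load('w6')
S=lambda x,y:(290+(x+.5)/10-.5,160+(y+.5)/10-.5)
W=lambda x,y:(285+(x+.5)/10-.5,205+(y+.5)/10-.5)
zt=.2004-.1059
# predicted pixel of hole rim: project points
def proj(f,p):
    c=Rc(f).T@(np.array(p)-f['xyz']);q=c[:2]/c[2];q=q*(1+f['k1']*(q@q));return q[0]*f['fx']+f['cx'],q[1]*f['fy']+f['cy']
for nm,f,b in(('S',s,(290,160)),('W',w,(285,205))):
  h=np.array([.4910,.1953,.09])
  def rim(c,rad):
    pts=np.array([proj(f,c+rad*np.array([np.cos(a),np.sin(a),0])) for a in np.linspace(0,6.283,60)])
    pts=(pts-b+.5)*10-.5; return pts.min(0),pts.max(0),pts.mean(0)
  print(nm,'hole r4.5',rim(h,.0045)); print(nm,'tip',rim(np.array([.4915,.1953,zt]),.003))
print('S tip',P(s,*S(237,316),zt),'hole',P(s,*S(243,345),.09))
"
```

```text
S hole r4.5 (array([223.2269, 334.1265]), array([265.1632, 354.9849]), array([244.482 , 344.6197]))
S tip (array([231.7023, 319.8313]), array([259.7177, 333.6994]), array([245.9018, 326.8112]))
W hole r4.5 (array([322.6387, 303.8951]), array([453.689 , 429.9813]), array([388.5501, 366.118 ]))
W tip (array([346.1484, 335.8556]), array([435.1576, 421.4134]), array([390.9144, 378.0454]))
S tip [0.4875 0.1984 0.0945] hole [0.4909 0.195  0.09  ]
```

```bash
python3 -c "
from h import *
from scipy.optimize import least_squares
np.set_printoptions(precision=4,suppress=True)
s=load('s6');w=load('w6')
def proj(f,p):
    c=Rc(f).T@(np.array(p)-f['xyz']);q=c[:2]/c[2];q=q*(1+f['k1']*(q@q));return np.array([q[0]*f['fx']+f['cx'],q[1]*f['fy']+f['cy']])
hS=np.array([243,345.])/10;hW=np.array([394,335.])/10;tS=np.array([237.5,321.])/10;tW=np.array([391,386.])/10
def res(x,pr):
    h=np.array([.491,.1953,.09]);t=h+x
    return np.r_[(proj(s,t)-proj(s,h)-(tS-hS))/.3,(proj(w,t)-proj(w,h)-(tW-hW))/.5,(x[2]-.0045)/pr]
M=R.from_rotvec(r.get_obs()['orientation']).as_matrix()
for pr in(.0005,.002,1):
    q=least_squares(res,[0,0,.004],args=(pr,),x_scale=.001);print(q.x*1000,q.fun,'tool move',-M.T@q.x*1000)
"
```

```text
[-1.9561 -0.3344  4.9118] [-1.238   0.8536 -0.3468 -0.6286  0.8237] tool move [-1.9566  4.9123  0.3251]
[-1.7411 -0.3558  5.6757] [-0.9951 -0.0929 -0.0788 -0.5367  0.5879] tool move [-1.7603  5.6761  0.2344]
[-1.6945 -0.3603  5.8412] [-0.9424 -0.2981 -0.021  -0.5168  0.0013] tool move [-1.7177  5.8416  0.2149]
```

Emit:
jog_arm([
  [0,[-0.0018,0.001,0.0002],[0,0,0]],
  [0,[0,0.001,0],[0,0,0]],
  [0,[0,0.001,0],[0,0,0]],
  [0,[0,0,0],[0,0,0]],
  [0,[0,0,0],[0,0,0]],
])

```text
clock: 7.42
tcp_pos: [0.4931, 0.1956, 0.1972]
orientation: [-0.344, 2.041, -2.041]
contact_force: [-0.2, -0.3, -1.2]
grip_width: 0.0164
```

```bash
python3 -c "
from h import *
d(0.4910,.1953,.21); grab('wrist','w7'); grab('scene','s7')
d(0.4910,.1953,.21)
crop('s7',290,160,350,220,10,'s7c');crop('w7',285,205,365,265,10,'w7c')
a=cv2.imread('pics/s7c.png')[:,:400];b=cv2.imread('pics/w7c.png')[:,200:600];cv2.imwrite('pics/j7.png',np.hstack([a,b]))"
```

```text
tcp [0.4931 0.1956 0.1972] tool delta mm [  2.1 -12.8  -0.4] tilt y [-2.e-04 -1.e-04 -1.e+00] z [ 0.3277 -0.9448  0.    ] F [-0.2  -0.29 -1.19] w 0.0164 t 7.4167
tcp [0.4931 0.1956 0.1973] tool delta mm [  2.1 -12.7  -0.4] tilt y [-0. -0. -1.] z [ 0.3276 -0.9448  0.    ] F [-0.01  0.28 -0.65] w 0.0168 t 7.5167
```

View pics/j7.png

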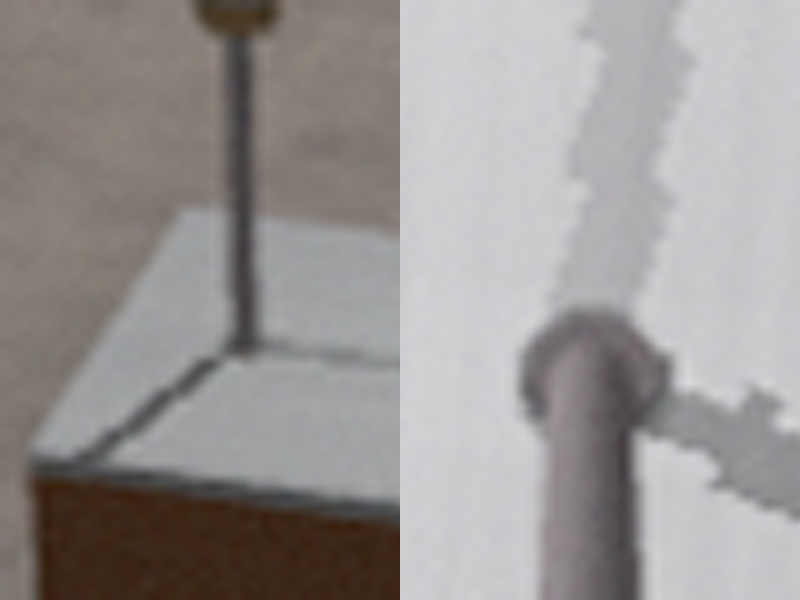

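The tip is now centred over the hole in both views. Going down slowly and watching the force.

Emit:
jog_arm([
  [0,[0,0.001,0],[0,0,0]],
  [0,[0,0.001,0],[0,0,0]],
  [0,[0,0.001,0],[0,0,0]],
  [0,[0,0,0],[0,0,0]],
])

```text
clock: 7.85
tcp_pos: [0.493, 0.1955, 0.194]
orientation: [-0.344, 2.041, -2.041]
contact_force: [-0.7, 0.2, 0.3]
grip_width: 0.0168
```

Emit:
jog_arm([
  [0,[0,0.001,0],[0,0,0]],
  [0,[0,0.001,0],[0,0,0]],
  [0,[0,0.0005,0],[0,0,0]],
  [0,[0,0,0],[0,0,0]],
])

```text
clock: 8.18
tcp_pos: [0.4931, 0.1956, 0.1917]
orientation: [-0.344, 2.04, -2.041]
contact_force: [-1.2, -0.6, -0.8]
grip_width: 0.0165
```

```bash
python3 -c "
from h import *
d(0.4930,.1955,.19); grab('wrist','w8'); grab('scene','s8')
d(0.4930,.1955,.19)
crop('s8',290,160,350,220,10,'s8c');crop('w8',285,205,365,265,10,'w8c')
a=cv2.imread('pics/s8c.png')[:,:400];b=cv2.imread('pics/w8c.png')[:,200:600];cv2.imwrite('pics/j8.png',np.hstack([a,b]))"
```

```text
tcp [0.4931 0.1956 0.1917] tool delta mm [0.1 1.7 0.1] tilt y [-2.e-04 -1.e-04 -1.e+00] z [ 3.276e-01 -9.448e-01  1.000e-04] F [-1.22 -0.61 -0.77] w 0.0165 t 8.1833
tcp [0.4931 0.1956 0.1918] tool delta mm [0.2 1.8 0.1] tilt y [-1.e-04 -0.e+00 -1.e+00] z [ 0.3276 -0.9448 -0.    ] F [-0.09  0.29  0.42] w 0.0166 t 8.2833
```

View pics/j8.png

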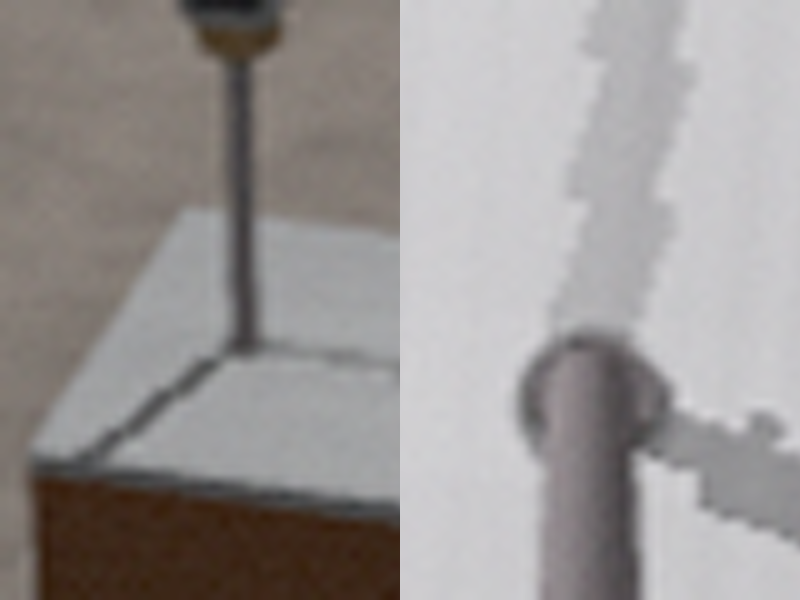

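The tip has entered the hole with no force. Small centring trim, then further down.

Emit:
jog_arm([
  [0,[0.0005,0.001,0.0003],[0,0,0]],
  [0,[0,0.002,0],[0,0,0]],
  [0,[0,0.002,0],[0,0,0]],
  [0,[0,0.001,0],[0,0,0]],
  [0,[0,0,0],[0,0,0]],
])

```text
clock: 8.7
tcp_pos: [0.4926, 0.1951, 0.1854]
orientation: [-0.344, 2.041, -2.041]
contact_force: [-0.5, -0.7, -0.7]
grip_width: 0.0165
```

Emit:
jog_arm([
  [0,[0,0.002,0],[0,0,0]],
  [0,[0,0.002,0],[0,0,0]],
  [0,[0,0.002,0],[0,0,0]],
  [0,[0,0.002,0],[0,0,0]],
  [0,[0,0,0],[0,0,0]],
])

```text
clock: 9.12
tcp_pos: [0.4925, 0.1951, 0.1773]
orientation: [-0.345, 2.041, -2.041]
contact_force: [0.9, -0.3, -0.8]
grip_width: 0.0167
```

```bash
python3 -c "
from h import *
d(0.4930,.1955,.19); grab('wrist','w9'); grab('scene','s9')
d(0.4930,.1955,.19)
crop('s9',290,160,350,220,10,'s9c');crop('w9',285,205,365,265,10,'w9c')
a=cv2.imread('pics/s9c.png')[:,:400];b=cv2.imread('pics/w9c.png')[:,200:600];cv2.imwrite('pics/j9.png',np.hstack([a,b]))"
```

```text
tcp [0.4925 0.1951 0.1773] tool delta mm [ -0.6 -12.7  -0.2] tilt y [-7.e-04 -3.e-04 -1.e+00] z [ 3.277e-01 -9.448e-01  1.000e-04] F [ 0.9  -0.3  -0.82] w 0.0167 t 9.1167
tcp [0.4927 0.1951 0.1777] tool delta mm [ -0.4 -12.3  -0.3] tilt y [-2.e-04 -1.e-04 -1.e+00] z [ 0.3276 -0.9448  0.    ] F [-0.18 -1.18  0.25] w 0.0163 t 9.2167
```

View pics/j9.png

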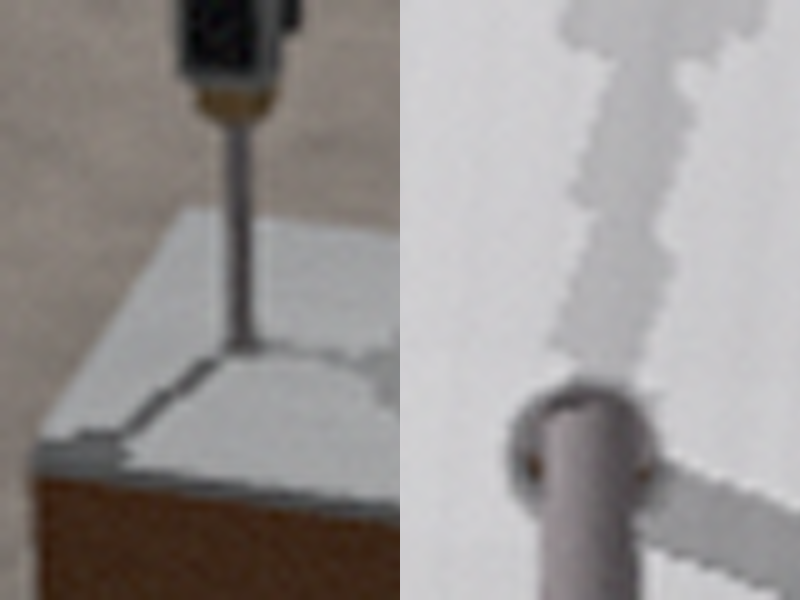

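It is in the hole about 18 mm deep, with clearance and no force. Step 1 is met. Now feeling for the pad.

Emit:
jog_arm([
  [0,[0,0.002,0],[0,0,0]],
  [0,[0,0.002,0],[0,0,0]],
  [0,[0,0.001,0],[0,0,0]],
  [0,[0,0.001,0],[0,0,0]],
  [0,[0,0.001,0],[0,0,0]],
  [0,[0,0,0],[0,0,0]],
])

```text
clock: 9.72
tcp_pos: [0.4927, 0.1951, 0.1706]
orientation: [-0.344, 2.04, -2.041]
contact_force: [0.6, -0.9, 0.3]
grip_width: 0.0166
```

Emit:
jog_arm([
  [0,[0,0.001,0],[0,0,0]],
  [0,[0,0.001,0],[0,0,0]],
  [0,[0,0.001,0],[0,0,0]],
  [0,[0,0,0],[0,0,0]],
])

```text
clock: 10.05
tcp_pos: [0.4927, 0.1951, 0.1676]
orientation: [-0.344, 2.04, -2.041]
contact_force: [0.2, 0.1, -0.6]
grip_width: 0.0166
```

Emit:
jog_arm([
  [0,[0,0.001,0],[0,0,0]],
  [0,[0,0.001,0],[0,0,0]],
  [0,[0,0.001,0],[0,0,0]],
  [0,[0,0,0],[0,0,0]],
])

```text
clock: 10.38
tcp_pos: [0.4926, 0.1951, 0.1646]
orientation: [-0.344, 2.041, -2.041]
contact_force: [0.8, 0.2, -0.8]
grip_width: 0.0165
```

Emit:
jog_arm([
  [0,[0,0.001,0],[0,0,0]],
  [0,[0,0.001,0],[0,0,0]],
  [0,[0,0.001,0],[0,0,0]],
  [0,[0,0,0],[0,0,0]],
])

```text
clock: 10.72
tcp_pos: [0.4927, 0.1951, 0.1616]
orientation: [-0.344, 2.041, -2.041]
contact_force: [0.9, 0.4, -0.4]
grip_width: 0.0166
```

Emit:
jog_arm([
  [0,[0,0.001,0],[0,0,0]],
  [0,[0,0.001,0],[0,0,0]],
  [0,[0,0,0],[0,0,0]],
])

```text
clock: 10.97
tcp_pos: [0.4926, 0.1951, 0.1596]
orientation: [-0.344, 2.041, -2.041]
contact_force: [-0.8, 0.2, -1.0]
grip_width: 0.0165
```

Emit:
jog_arm([
  [0,[0,0.001,0],[0,0,0]],
  [0,[0,0.001,0],[0,0,0]],
  [0,[0,0.001,0],[0,0,0]],
  [0,[0,0,0],[0,0,0]],
])

```text
clock: 11.3
tcp_pos: [0.4926, 0.1952, 0.1566]
orientation: [-0.344, 2.041, -2.041]
contact_force: [-0.7, -0.2, -0.8]
grip_width: 0.0168
```

Emit:
jog_arm([
  [0,[0,0.001,0],[0,0,0]],
  [0,[0,0.001,0],[0,0,0]],
  [0,[0,0,0],[0,0,0]],
])

```text
clock: 11.55
tcp_pos: [0.4927, 0.1951, 0.1546]
orientation: [-0.344, 2.041, -2.041]
contact_force: [-0.1, -0.2, -0.7]
grip_width: 0.0166
```

Now about 41 mm deep and still free.

Emit:
jog_arm([
  [0,[0,0.001,0],[0,0,0]],
  [0,[0,0.001,0],[0,0,0]],
  [0,[0,0.001,0],[0,0,0]],
  [0,[0,0,0],[0,0,0]],
])

```text
clock: 11.88
tcp_pos: [0.4926, 0.1951, 0.1515]
orientation: [-0.344, 2.041, -2.041]
contact_force: [0.1, -0.4, -0.4]
grip_width: 0.0166
```

Emit:
jog_arm([
  [0,[0,0.001,0],[0,0,0]],
  [0,[0,0.001,0],[0,0,0]],
  [0,[0,0,0],[0,0,0]],
])

```text
clock: 12.13
tcp_pos: [0.4926, 0.1951, 0.1496]
orientation: [-0.344, 2.041, -2.041]
contact_force: [0.0, -0.4, -0.9]
grip_width: 0.0165
```

Emit:
jog_arm([
  [0,[0,0.001,0],[0,0,0]],
  [0,[0,0.001,0],[0,0,0]],
  [0,[0,0.001,0],[0,0,0]],
  [0,[0,0,0],[0,0,0]],
])

```text
clock: 12.47
tcp_pos: [0.4929, 0.1953, 0.1471]
orientation: [-0.343, 2.04, -2.04]
contact_force: [-1.1, -0.3, 4.2]
grip_width: 0.0165
```

Emit:
jog_arm([
  [0,[0,0.001,0],[0,0,0]],
  [0,[0,0.001,0],[0,0,0]],
  [0,[0,0,0],[0,0,0]],
])

```text
clock: 12.72
tcp_pos: [0.4929, 0.1953, 0.1451]
orientation: [-0.343, 2.04, -2.04]
contact_force: [-0.4, -0.8, 6.0]
grip_width: 0.0165
```

Contact was at TCP z of about 0.148 and the spring force is 4 to 6 N. Pressing on in small steps.

Emit:
jog_arm([
  [0,[0,0.0005,0],[0,0,0]],
  [0,[0,0.0005,0],[0,0,0]],
  [0,[0,0,0],[0,0,0]],
])

```text
clock: 12.97
tcp_pos: [0.493, 0.1954, 0.1442]
orientation: [-0.343, 2.04, -2.04]
contact_force: [-0.7, -0.7, 6.2]
grip_width: 0.0164
```

```bash
python3 -c "
from h import *
d(0.4930,.1955,.14); grab('scene','s10');crop('s10',280,120,400,260,4,'s10c')"
```

```text
tcp [0.493  0.1954 0.1442] tool delta mm [-0.1  4.2 -0.1] tilt y [ 6.e-04  1.e-04 -1.e+00] z [ 3.277e-01 -9.448e-01  1.000e-04] F [-0.75 -0.74  6.21] w 0.0164 t 12.9667
```

View pics/s10c.png

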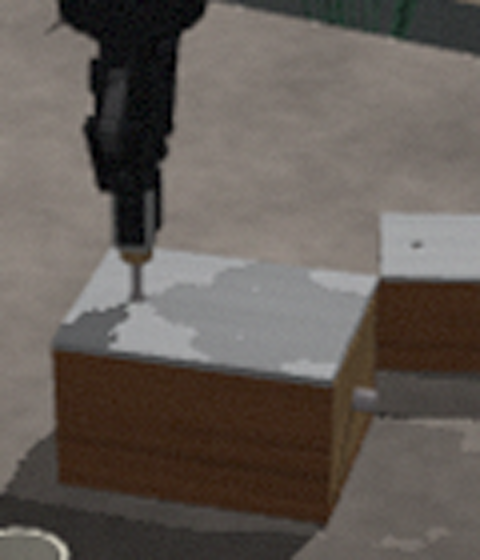

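The drawer is still shut (knob at crop (365,398)). Continuing.

Emit:
jog_arm([
  [0,[0,0.0005,0],[0,0,0]],
  [0,[0,0.0005,0],[0,0,0]],
  [0,[0,0,0],[0,0,0]],
  [0,[0,0,0],[0,0,0]],
])

```text
clock: 13.35
tcp_pos: [0.493, 0.1954, 0.1433]
orientation: [-0.343, 2.04, -2.04]
contact_force: [-2.1, -0.9, 6.0]
grip_width: 0.0164
```

```bash
python3 -c "
from h import *
d(0.4930,.1955,.14); grab('scene','s11');crop('s11',280,120,400,260,4,'s11c')"
```

```text
tcp [0.493  0.1954 0.1433] tool delta mm [-0.   3.3 -0.1] tilt y [ 7.e-04  2.e-04 -1.e+00] z [ 0.3276 -0.9448  0.    ] F [-2.14 -0.91  6.05] w 0.0164 t 13.35
```

View pics/s11c.png

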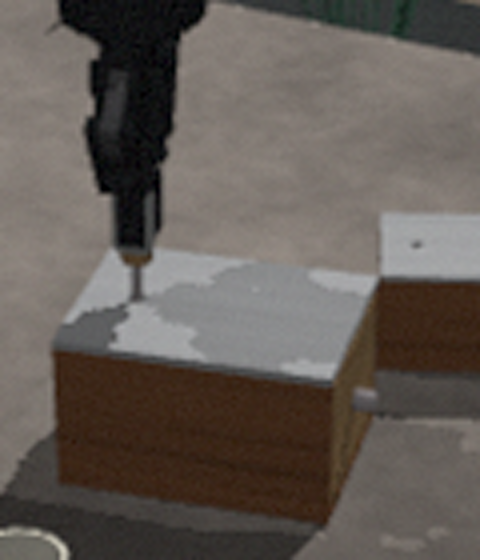

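Emit:
jog_arm([
  [0,[0,0.0005,0],[0,0,0]],
  [0,[0,0.0005,0],[0,0,0]],
  [0,[0,0,0],[0,0,0]],
  [0,[0,0,0],[0,0,0]],
  [0,[0,0,0],[0,0,0]],
])

```text
clock: 13.82
tcp_pos: [0.4929, 0.1953, 0.1421]
orientation: [-0.343, 2.04, -2.04]
contact_force: [-0.7, -0.3, 4.7]
grip_width: 0.017
```

```bash
python3 -c "
from h import *
d(0.4930,.1955,.14); grab('scene','s12');crop('s12',280,120,400,260,4,'s12c')"
```

```text
tcp [0.4929 0.1953 0.1421] tool delta mm [-0.2  2.1 -0.2] tilt y [ 4.e-04  1.e-04 -1.e+00] z [ 3.276e-01 -9.448e-01  1.000e-04] F [-0.71 -0.27  4.68] w 0.017 t 13.8167
```

View pics/s12c.png

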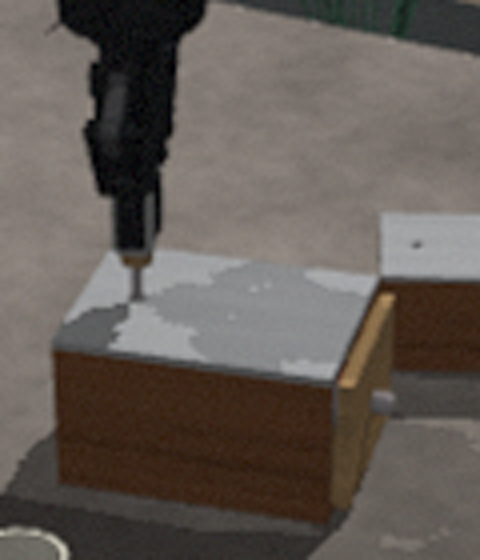

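The drawer is released and moving out (knob now at (383,402)). Holding for about 2 s.

Emit:
jog_arm([
  [0,[0,0,0],[0,0,0]],
  [0,[0,0,0],[0,0,0]],
  [0,[0,0,0],[0,0,0]],
  [0,[0,0,0],[0,0,0]],
  [0,[0,0,0],[0,0,0]],
  [0,[0,0,0],[0,0,0]],
  [0,[0,0,0],[0,0,0]],
  [0,[0,0,0],[0,0,0]],
  [0,[0,0,0],[0,0,0]],
  [0,[0,0,0],[0,0,0]],
])

```text
clock: 14.7
tcp_pos: [0.4929, 0.1953, 0.1421]
orientation: [-0.343, 2.04, -2.04]
contact_force: [-1.4, 0.0, 5.0]
grip_width: 0.0161
```

Emit:
jog_arm([
  [0,[0,0,0],[0,0,0]],
  [0,[0,0,0],[0,0,0]],
  [0,[0,0,0],[0,0,0]],
  [0,[0,0,0],[0,0,0]],
  [0,[0,0,0],[0,0,0]],
  [0,[0,0,0],[0,0,0]],
  [0,[0,0,0],[0,0,0]],
  [0,[0,0,0],[0,0,0]],
  [0,[0,0,0],[0,0,0]],
  [0,[0,0,0],[0,0,0]],
])

```text
clock: 15.53
tcp_pos: [0.4929, 0.1953, 0.1421]
orientation: [-0.343, 2.04, -2.04]
contact_force: [-1.5, -0.6, 5.5]
grip_width: 0.0164
```

```bash
python3 -c "
from h import *
d(0.4930,.1955,.24); grab('scene','s13');crop('s13',280,120,420,260,4,'s13c')"
```

```text
tcp [0.4929 0.1953 0.1421] tool delta mm [ -0.2 -97.9  -0.1] tilt y [ 4.e-04  1.e-04 -1.e+00] z [ 0.3276 -0.9448  0.    ] F [-1.54 -0.61  5.54] w 0.0164 t 15.5333
```

View pics/s13c.png

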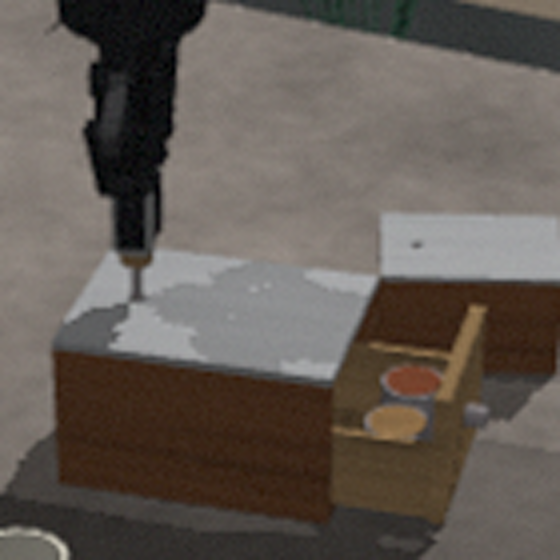

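The drawer is fully out, with the knob at crop (477,413). Withdrawing straight up.

Emit:
jog_arm([
  [0,[0,-0.003,0],[0,0,0]],
  [0,[0,-0.005,0],[0,0,0]],
  [0,[0,-0.008,0],[0,0,0]],
  [0,[0,-0.012,0],[0,0,0]],
  [0,[0,-0.012,0],[0,0,0]],
  [0,[0,-0.012,0],[0,0,0]],
  [0,[0,-0.012,0],[0,0,0]],
  [0,[0,-0.012,0],[0,0,0]],
  [0,[0,-0.012,0],[0,0,0]],
  [0,[0,-0.01,0],[0,0,0]],
])

```text
clock: 16.42
tcp_pos: [0.493, 0.1953, 0.2415]
orientation: [-0.342, 2.04, -2.04]
contact_force: [-0.3, -0.7, -0.1]
grip_width: 0.0159
```

```bash
python3 -c "
from h import *
d(0.5231,-.2179,.24)"
```

```text
tcp [0.493  0.1953 0.2415] tool delta mm [106.9   1.4 400.3] tilt y [ 1.1e-03  4.0e-04 -1.0e+00] z [ 0.3276 -0.9448 -0.    ] F [-0.32 -0.66 -0.11] w 0.0159 t 16.4167
```

Emit:
jog_arm([
  [0,[0.004,0,0.014],[0,0,0]],
  [0,[0.0076,0,0.0286],[0,0,0]],
  [0,[0.0076,0,0.0286],[0,0,0]],
  [0,[0.0076,0,0.0286],[0,0,0]],
  [0,[0.0076,0,0.0286],[0,0,0]],
  [0,[0.0076,0,0.0286],[0,0,0]],
  [0,[0.0076,0,0.0286],[0,0,0]],
  [0,[0.0076,0,0.0286],[0,0,0]],
  [0,[0.0076,0,0.0286],[0,0,0]],
  [0,[0.0076,0,0.0286],[0,0,0]],
])

```text
clock: 17.25
tcp_pos: [0.5132, -0.0864, 0.2404]
orientation: [-0.344, 2.04, -2.04]
contact_force: [-1.3, -0.7, 0.5]
grip_width: 0.0163
```

Emit:
jog_arm([
  [0,[0.0076,0,0.0286],[0,0,0]],
  [0,[0.0076,0,0.0286],[0,0,0]],
  [0,[0.0076,0,0.0286],[0,0,0]],
  [0,[0.0076,0,0.0286],[0,0,0]],
  [0,[0.004,0,0.0146],[0,0,0]],
  [0,[0,0,0],[0,0,0]],
  [0,[0,0,0],[0,0,0]],
  [0,[0,0,0],[0,0,0]],
])

```text
clock: 17.92
tcp_pos: [0.5232, -0.2169, 0.24]
orientation: [-0.345, 2.041, -2.039]
contact_force: [0.1, -0.3, -0.7]
grip_width: 0.0167
```

```bash
python3 -c "
from h import *
d(0.5231,-.2179,.1945)"
```

```text
tcp [ 0.5232 -0.2169  0.24  ] tool delta mm [ 0.4 45.5  1. ] tilt y [ 0.e+00  8.e-04 -1.e+00] z [ 3.287e-01 -9.444e-01 -8.000e-04] F [ 0.09 -0.35 -0.72] w 0.0167 t 17.9167
```

Emit:
jog_arm([
  [0,[0,0.012,0],[0,0,0]],
  [0,[0,0.015,0],[0,0,0]],
  [0,[0,0.012,0],[0,0,0]],
  [0,[0,0.005,0],[0,0,0]],
  [0,[0,0,0],[0,0,0]],
  [0,[0,0,0],[0,0,0]],
  [0,[0,0,0],[0,0,0]],
])

```text
clock: 18.5
tcp_pos: [0.5235, -0.218, 0.1963]
orientation: [-0.343, 2.04, -2.04]
contact_force: [0.2, 0.1, -1.1]
grip_width: 0.0167
```

```bash
python3 -c "
from h import *
d(0.5231,-.2179,.1945); grab('wrist','w14'); grab('scene','s14')
crop('s14',170,260,240,330,8,'s14c');crop('w14',285,205,365,265,8,'w14c')
a=cv2.imread('pics/s14c.png')[:480,:400];b=cv2.imread('pics/w14c.png')[:,120:520];cv2.imwrite('pics/j14.png',np.hstack([a,b]));d(0.5231,-.2179,.1945);"
```

```text
tcp [ 0.5235 -0.218   0.1963] tool delta mm [ 0.3  1.8 -0.2] tilt y [ 8.e-04 -2.e-04 -1.e+00] z [ 3.278e-01 -9.447e-01  5.000e-04] F [ 0.15  0.11 -1.08] w 0.0167 t 18.5
tcp [ 0.5235 -0.2182  0.1965] tool delta mm [ 0.3  2.  -0.4] tilt y [ 1.3e-03 -5.0e-04 -1.0e+00] z [ 3.276e-01 -9.448e-01  8.000e-04] F [0.49 0.14 0.05] w 0.0168 t 18.6
```

View pics/j14.png

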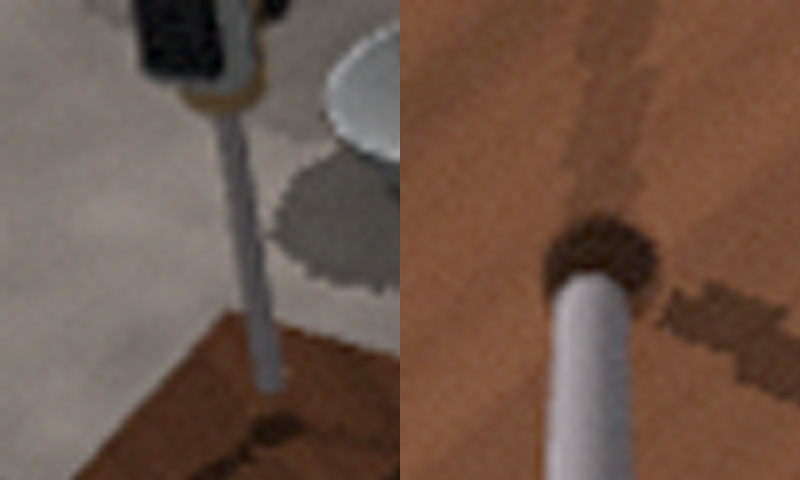

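Tip and hole pixels read from the picture. Solving the relative offset as before.

```bash
python3 -c "
from h import *
from scipy.optimize import least_squares
np.set_printoptions(precision=4,suppress=True)
s=load('s14');w=load('w14')
def proj(f,p):
    c=Rc(f).T@(np.array(p)-f['xyz']);q=c[:2]/c[2];q=q*(1+f['k1']*(q@q));return np.array([q[0]*f['fx']+f['cx'],q[1]*f['fy']+f['cy']])
hS=np.array([277,430.])/8;hW=np.array([602,264.])/8;tS=np.array([268,385.])/8;tW=np.array([592,305.])/8
def res(x,pr):
    h=np.array([.5225,-.2185,.08]);t=h+x
    return np.r_[(proj(s,t)-proj(s,h)-(tS-hS))/.4,(proj(w,t)-proj(w,h)-(tW-hW))/.5,(x[2]-.0105)/pr]
M=R.from_rotvec(r.get_obs()['orientation']).as_matrix()
for pr in(.0005,.002,1):
    q=least_squares(res,[0,0,.004],args=(pr,),x_scale=.001);print(q.x*1000,q.fun,'tool move',-M.T@q.x*1000)
"
```

```text
[-0.9448  0.6455 10.6659] [ 0.347   0.6688 -0.1586  0.2148  0.3318] tool move [-0.6697 10.6674  0.9104]
[-0.8078  0.6358 11.1068] [ 0.4204  0.2267 -0.0008  0.2264  0.3034] tool move [-0.5429 11.1081  0.8559]
[-0.7672  0.633  11.2372] [0.4421 0.0958 0.0458 0.2298 0.0007] tool move [-0.5054 11.2385  0.8399]
```

Trim x by -0.6 mm and z by +0.9 mm, then lower.

Emit:
jog_arm([
  [0,[-0.0006,0.002,0.0009],[0,0,0]],
  [0,[0,0.003,0],[0,0,0]],
  [0,[0,0.003,0],[0,0,0]],
  [0,[0,0.002,0],[0,0,0]],
  [0,[0,0.002,0],[0,0,0]],
  [0,[0,0.002,0],[0,0,0]],
  [0,[0,0,0],[0,0,0]],
])

```text
clock: 19.18
tcp_pos: [0.5236, -0.2186, 0.1813]
orientation: [-0.345, 2.041, -2.04]
contact_force: [0.7, -0.4, -0.1]
grip_width: 0.0166
```

```bash
python3 -c "
from h import *
d(0.5231,-.2179,.1115); grab('wrist','w15'); grab('scene','s15')
crop('s15',170,260,240,330,8,'s14c');crop('w15',285,205,365,265,8,'w14c')
a=cv2.imread('pics/s14c.png')[:480,:400];b=cv2.imread('pics/w14c.png')[:,120:520];cv2.imwrite('pics/j15.png',np.hstack([a,b]));d(0.5231,-.2179,.1115);"
```

```text
tcp [ 0.5236 -0.2186  0.1813] tool delta mm [ 0.2 69.8 -0.8] tilt y [-8.e-04  3.e-04 -1.e+00] z [ 3.277e-01 -9.448e-01 -5.000e-04] F [ 0.71 -0.41 -0.13] w 0.0166 t 19.1833
tcp [ 0.5239 -0.2187  0.1817] tool delta mm [ 0.4 70.2 -1. ] tilt y [-2.e-04  1.e-04 -1.e+00] z [ 3.276e-01 -9.448e-01 -1.000e-04] F [ 0.46 -0.24 -1.27] w 0.0165 t 19.2833
```

View pics/j15.png

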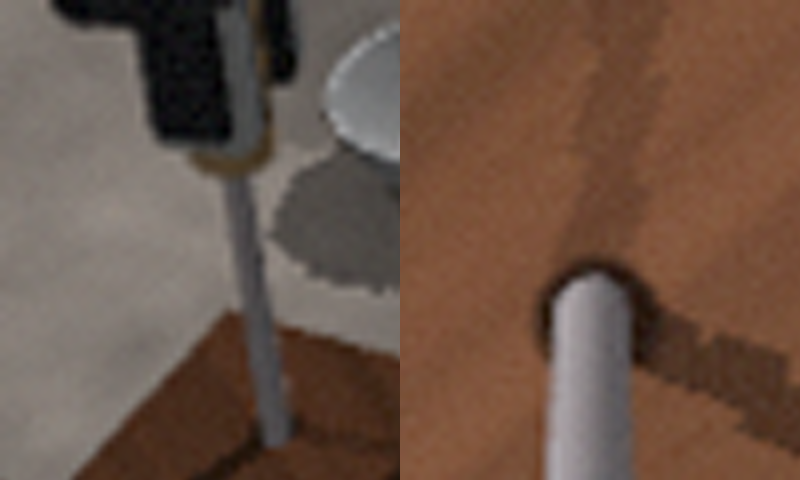

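It is in the hole and centred. Lowering.

Emit:
jog_arm([
  [0,[0,0.003,0],[0,0,0]],
  [0,[0,0.004,0],[0,0,0]],
  [0,[0,0.004,0],[0,0,0]],
  [0,[0,0.004,0],[0,0,0]],
  [0,[0,0.004,0],[0,0,0]],
  [0,[0,0.004,0],[0,0,0]],
  [0,[0,0.004,0],[0,0,0]],
  [0,[0,0,0],[0,0,0]],
])

```text
clock: 19.95
tcp_pos: [0.5234, -0.2186, 0.1538]
orientation: [-0.345, 2.042, -2.04]
contact_force: [-0.5, 0.5, -0.9]
grip_width: 0.0167
```

Emit:
jog_arm([
  [0,[0,0.005,0],[0,0,0]],
  [0,[0,0.005,0],[0,0,0]],
  [0,[0,0.005,0],[0,0,0]],
  [0,[0,0.005,0],[0,0,0]],
  [0,[0,0.005,0],[0,0,0]],
  [0,[0,0.005,0],[0,0,0]],
  [0,[0,0.003,0],[0,0,0]],
  [0,[0,0,0],[0,0,0]],
])

```text
clock: 20.62
tcp_pos: [0.5234, -0.2186, 0.1209]
orientation: [-0.345, 2.042, -2.04]
contact_force: [0.1, -0.2, -1.4]
grip_width: 0.0165
```

Emit:
jog_arm([
  [0,[0,0.003,0],[0,0,0]],
  [0,[0,0.002,0],[0,0,0]],
  [0,[0,0.002,0],[0,0,0]],
  [0,[0,0.001,0],[0,0,0]],
  [0,[0,0.001,0],[0,0,0]],
  [0,[0,0,0],[0,0,0]],
])

```text
clock: 21.12
tcp_pos: [0.5238, -0.2187, 0.1127]
orientation: [-0.344, 2.041, -2.041]
contact_force: [0.5, -0.9, -0.8]
grip_width: 0.0169
```

Emit:
jog_arm([
  [0,[0,0.0005,0],[0,0,0]],
  [0,[0,0.0005,0],[0,0,0]],
  [0,[0,0,0],[0,0,0]],
])

```text
clock: 21.37
tcp_pos: [0.5239, -0.2187, 0.1118]
orientation: [-0.344, 2.04, -2.041]
contact_force: [-0.2, 0.6, -0.4]
grip_width: 0.0163
```

Emit:
jog_arm([
  [0,[0,0.0005,0],[0,0,0]],
  [0,[0,0.0005,0],[0,0,0]],
  [0,[0,0,0],[0,0,0]],
  [0,[0,0,0],[0,0,0]],
])

```text
clock: 21.7
tcp_pos: [0.524, -0.2188, 0.1109]
orientation: [-0.344, 2.04, -2.041]
contact_force: [-0.7, -0.1, 0.6]
grip_width: 0.017
```

At the home height. Releasing.

Emit:
jog_arm([
  [0.3,[0,0,0],[0,0,0]],
  [0.5,[0,0,0],[0,0,0]],
  [0.7,[0,0,0],[0,0,0]],
  [0.7,[0,0,0],[0,0,0]],
  [0.7,[0,0,0],[0,0,0]],
  [0.7,[0,0,0],[0,0,0]],
  [0.7,[0,0,0],[0,0,0]],
  [0.7,[0,0,0],[0,0,0]],
])

```text
clock: 22.37
tcp_pos: [0.5239, -0.2187, 0.1108]
orientation: [-0.344, 2.04, -2.041]
contact_force: [-0.0, -0.2, -0.4]
grip_width: 0.0594
```

```bash
python3 -c "
from h import *
d(0.5231,-.2179,.1115); grab('wrist','w16'); grab('scene','s16');crop('s16',145,240,265,390,4,'s16c')"
```

```text
tcp [ 0.5239 -0.2187  0.1108] tool delta mm [ 0.5 -0.7 -1.1] tilt y [ 0.  0. -1.] z [ 0.3276 -0.9448  0.    ] F [-0.01 -0.19 -0.37] w 0.0594 t 22.3667
```

View pics/w16.png

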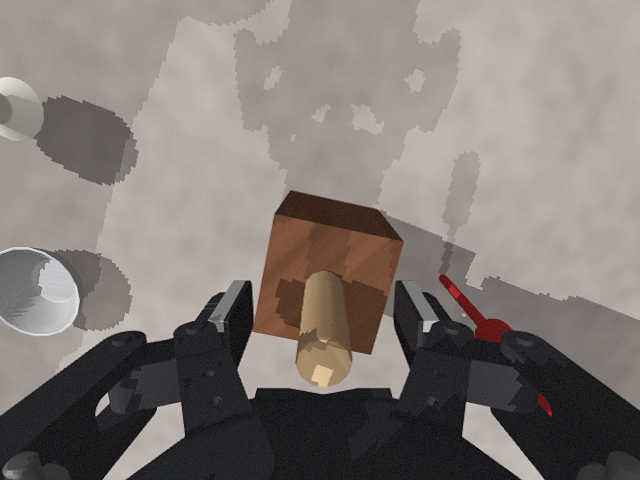

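View pics/s16c.png

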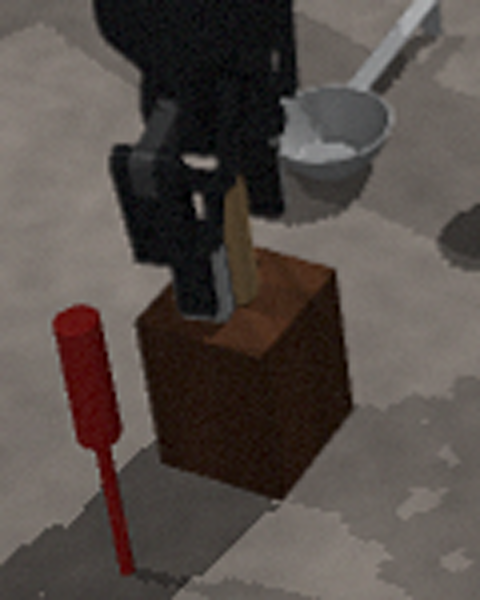

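The pin stands free in the block with both fingers clear. Backing up.

Emit:
jog_arm([
  [0.7,[0,-0.01,0],[0,0,0]],
  [0.7,[0,-0.015,0],[0,0,0]],
  [0.7,[0,-0.02,0],[0,0,0]],
  [0.7,[0,-0.02,0],[0,0,0]],
  [0.7,[0,-0.02,0],[0,0,0]],
  [0.7,[0,-0.02,0],[0,0,0]],
  [0.7,[0,-0.02,0],[0,0,0]],
  [0.7,[0,-0.02,0],[0,0,0]],
  [0.7,[0,0,0],[0,0,0]],
  [0.7,[0,0,0],[0,0,0]],
])

```text
clock: 23.3
tcp_pos: [0.5245, -0.2189, 0.2576]
orientation: [-0.341, 2.038, -2.041]
contact_force: [-0.7, -0.2, -1.2]
grip_width: 0.0599
```

```bash
python3 -c "
from h import *
np.set_printoptions(precision=4,suppress=True)
d(0.5231,-.2179,.1115); grab('scene','s17'); grab('top','t17')
crop('s17',145,270,245,390,5,'s17c')
a=load('scene0')['range_z']
"
```

```text
tcp [ 0.5245 -0.2189  0.2576] tool delta mm [  1.4 146.1  -1.7] tilt y [ 0.0029 -0.0011 -1.    ] z [ 0.3276 -0.9448  0.002 ] F [-0.69 -0.2  -1.22] w 0.0599 t 23.3
```

View pics/s17c.png

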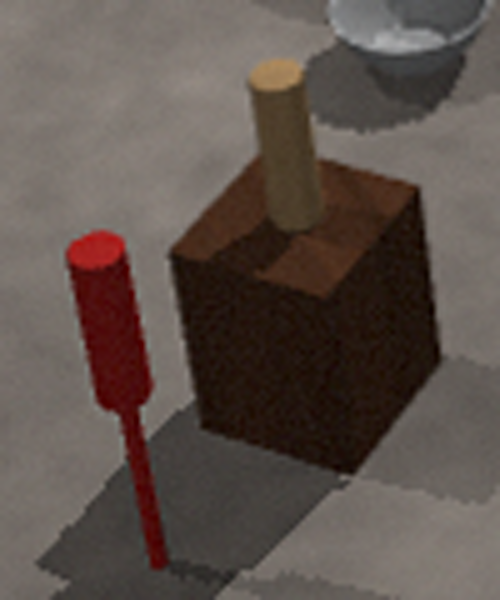

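View pics/s17.png

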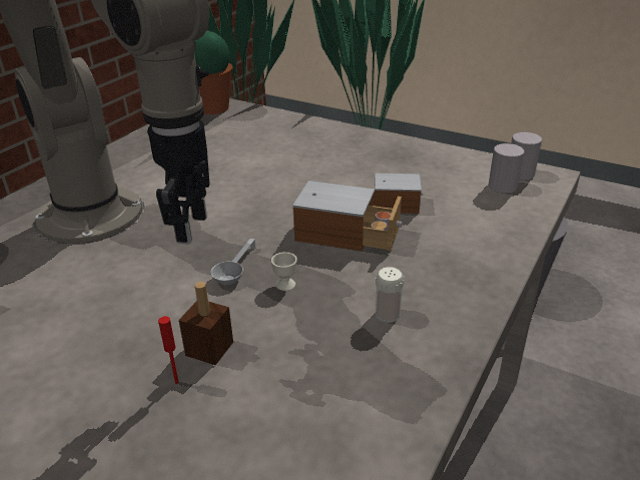

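View pics/t17.png

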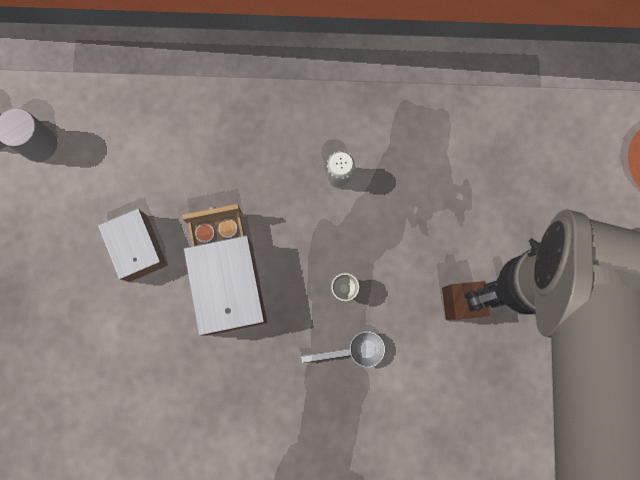

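```bash
python3 -c "
from h import *
t=load('t17');x=np.array([.9728,.2318,0])
for u,v in((185,219),(238,206),(211,213)): p=P(t,u,v);print(p,(p-np.array([.5342,.2048,.09]))@x-.075)
s=load('s17');print(P(s,145+276/5,270+75/5,.14))
r.hand_in()"
```

```text
[0.64754419 0.27880404 0.0794196 ] 0.052415368796752
[0.67431916 0.18817338 0.07555715] 0.057453865300512094
[0.65893678 0.23361866 0.08267724] 0.05302410120123356
[ 0.52379384 -0.21887621  0.14      ]
the job is handed in; nothing more can be done
```

The drawer is open and the pin is back home in its block. I handed the job in at about 23 s of the 64 s allowed; the hand-in gives no verdict.

**What I did:** I pulled the pin from its block and aligned it over the lid hole with the scene and wrist cameras. I lowered it in small steps until it met the latch about 47 mm down. I then pressed in steps of about 1 mm until the drawer let go, and held about 2 s while it slid out. The highest force I read while pressing was about 6 N. Then I withdrew the pin, put it back in the block and let go.

**Last checks:**
- **Drawer:** it stands about 52–57 mm out in the top view. The scene view before I withdrew the pin showed it fully open.
- **Pin:** it stands upright, and its handle top measures within about 1–2 mm of where it started, so it is fully seated. The gripper is open and about 145 mm above it, touching nothing.
- **Bystanders:** the egg cup, shaker, strainer and red look-alike stand at the same image positions as at the start.

**Disagreements:**
- **Cameras:** the two cameras differed by 2–3 mm on where the pin tip was relative to the lid hole. I settled this with a joint fit before going in.
- **Gripper width:** the gripper read about 16.5 mm on the 18 mm handle, but the grip held.

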